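# Shut off and bleed the bench air station

### The job

Put the bench air station to bed for the night: shut off the supply valve, the one between the riser pipe and the filter, by pushing its lever a quarter turn round until it stands squarely across the pipe, and only then open the small vent valve on the side branch by pushing its lever round until it lies fully in line with its branch. Push on the side of each lever with a fingertip, without pinching it or forcing it against its stop. Leave the outlet valve open as it is and everything else on the bench where it lies.

Things in the scene. Friction and masses are not known exactly. Their poses are not given: they have to be found in the camera images.
- airstation: Bench air station, fixed: 21 mm pipe along its y, axis 150 mm above origin, posts at y 190 (riser) and -212 mm. In turn: supply valve (y 110), filter-regulator (y 0, 48 mm knob up to 228 mm), tee (y -75), outlet valve (y -150), coupler to y -283. A thin branch leaves the tee along +x: vent valve (x 70), silencer to x 129. Origin on the mat under mid-run, 4 mm above the bench; z up.
- supply_lever (a joint): Angle of the supply valve's lever, rad: 0 = along the pipe pointing to the station's +y (open), 1.571 = square across, pointing to +x (closed); a stop at each end. Turns clockwise seen from above and stays where it is left; dry friction of about 0.65 N m (9 N at 75 mm from the pivot).
- supply_pivot (a point): On the supply lever's turning axis (vertical), at mid-thickness of the lever, 198 mm above the station's origin. The x axis of this point points along the lever to its tip.
- supply_tip (a point): Free end of the supply lever, 100 mm from its pivot, mid-thickness. The grey sleeve covers the outer 66 mm: 18 mm wide, 9 mm thick, plain sides; nothing lies under it for at least 20 mm.
- vent_lever (a joint): Angle of the vent valve's lever, rad: 0 = across its branch, pointing to the station's -y (closed), 1.571 = in line with the branch, pointing to +x (open); a stop at each end. Turns counter-clockwise seen from above and stays where it is left; dry friction of about 0.30 N m (6 N at 50 mm).
- vent_pivot (a point): On the vent lever's vertical turning axis, at mid-thickness of the lever, 184 mm above the station's origin. The x axis of this point points along the lever to its tip.
- vent_tip (a point): Free end of the vent lever, 66 mm from its pivot, mid-thickness. The grey sleeve covers the outer 45 mm: 14 mm wide, 8 mm thick; nothing lies under it for at least 15 mm.
- outlet_lever (a joint): Angle of the outlet valve's lever (same size as the supply lever, pivot at station x = 0, y = -150 mm, height 198 mm), rad: 0 = along the pipe pointing to -y (open), 1.571 = across, pointing to -x (closed). To be left alone.
- outlet_tip (a point): Free end of the outlet lever, 100 mm from its pivot.
- cup: White ceramic cup, 80 mm across the rim, 90 mm high, standing on the mat on the station's -x side. Origin: centre of its underside.
- funnel: Stainless funnel standing mouth down on the mat on the station's +x side, 120 mm across, 130 mm high, spout up. Origin: centre of its underside.
- screwdriver: Steel screwdriver lying on the mat on the station's -x side, 200 mm long. Origin: middle of its length, underside.
- wiper_arm: Black wiper arm lying on the mat beyond the station's -y end, 360 mm long, 26 mm high at most. Origin: about the middle of its length, underside.
- jug: Closed green jug standing on the mat beyond the station's +y end, 105 x 150 mm, 264 mm high to the top of its white cap. Origin: centre of its underside.
- wrench: Steel wrench lying on the mat on the station's +x side, beyond the funnel, 190 mm long. Origin: middle of its length, underside.
- grease_tin: Round tin standing on the mat, 80 mm across, 85 mm high, on the station's +x, -y side. Origin: centre of its underside.

How it is judged:
By the outcome, as a careful person would: the job done as asked, in the order asked, and still so for the second after the job is handed in, with the robot touching nothing.
It also fails if it takes over 51 s, if anything falls off the work surface, if the arm or the gripper's body presses on something with over 40 N, if the wrist force passes 120 N, or if a joint passes its speed limit or range.

### The arm

A 6-joint arm with a two-finger parallel gripper is mounted at the origin on the work surface. World frame = base frame: x ahead of the robot, y to its left, z up, the work surface at z = 0. Lengths are in m, angles in rad, forces in N, time in s.
With the tool pointing down it reaches from about 0.35 to 0.975 m from the base axis. Payload 4.9 kg.
Tool frame: the origin (TCP) lies between the finger pads; the fingertips stand 14 mm ahead of it and the grasp point (between the pads) lies 5 mm behind it (manip.finger_overhang is the distance from the TCP to the fingertips, in m); z points along the fingers, y is the line along which they close (so a half turn about z gives the same grasp; the last joint's range is limited). The gripper opens to 85 mm and grips with 20 to 120 N. Pads are 22 mm wide; open, the fingers measure 114 mm over their backs; the gripper's body (76 mm by 85 mm) begins 54 mm behind the grasp point. The pads swing forward as they close: fully open they stand 13 mm farther back than shut.
Start: joints at [1.219, 0.053, 1.613, -0, 1.476, -0.119], TCP at [0.144, 0.608, 0.245] pointing down, gripper open.
Joint ranges: [-3.01, 3.01], [-1.01, 2.22], [0.06, 2.58], [-1.02, 4.17], [0.09, 2.62], [-3.14, 3.14]. Speed limits (rad/s): [2.57, 2.57, 3.14, 3.14, 3.14, 3.14].

### API

Orientations are given as a unit quaternion [w, x, y, z].
In Python, from plant import manip, grab_frame gives the robot as it stands.
- The arm moves only by the tool servo_tool, never from a script. Its argument "deltas" is a list that holds one entry, the list of rows, each a list of 5 numbers: the opening in per cent of the stroke, from 0 (shut) to 100 (fully open), then the shift along the world's x, y, z in m, then the turn about the world's z in degrees. A call has exactly 8 rows; each row shifts and turns the commanded pose from where the row before left it; what a row does not reach is not made up. A row lasts 1/10 s, in which the tool goes at most 50 mm and 8.59 degrees, less where a joint would pass 70% of its speed; a pose out of reach is approached as far as the arm can. A call is refused whole if a number of a shift passes 0.05 or a number of a turn 8.59, either way. A call with a gripper value outside its range is refused whole. The fingers move at their own pace and stop on an object; the grip force is fixed at half the most. Time passes only in rows, so rows that do not move let the fingers close, or fill a call up. It gives the time, the measured TCP pose, the force, the opening and the grip force at its end, in the units of the state.
- manip.state(): the state, without advancing time (a new reading comes with each control period).
- grab_frame(name): name is "scene" or "top" or "wrist"; returns a dict with "pixels" (400x640x3 uint8, red, green, blue), "z_map" (400x640 float32, m along the optical axis (not along the pixel's ray), 0 where there is no reading), "fx", "fy", "cx", "cy" (pixels), "rvec" (rotation vector, rad) and "tvec" (3), from world to camera coordinates, as OpenCV has them; the wrist camera has in their place "T_tool_cam" (4x4, takes a point from camera to tool coordinates, whose origin is the TCP and whose axes are the flange's). Camera axes: x right, y down, z forward; pixel columns grow to the right and rows downward; lengths in m; the calibration is good to about 2 mm. The wrist camera is an equidistant fisheye: a pixel r from the principal point sees the ray r / f radians off the axis. A picture is of the moment at which its call begins: read the wrist's pose just before it.
- manip.job_done(): hands the job in; it is judged then, once.
The state is a dict: "time": time; "joint_pos": joint angles; "joint_vel": joint speeds; "joint_efforts": joint torques, N m; "tool_pos": TCP position; "tool_rot": TCP orientation; "contact_force": force on the tool from outside, world axes, zero at the start; "ft_torque": the same for the moment, N m; "gripper_width": opening from 0.0 (shut) to 1.0 (fully open); "grasp_force": force on a finger pad.
Only numpy, scipy, OpenCV 4.12 (cv2) and the standard library are available. Lean on these libraries where they do the work, as an engineer would, in place of code of your own. Each camera call takes 0.05 s, during which the arm holds its last target. There are 200 camera calls.

## Working session

There is one attempt and no reset: what is moved stays moved. The work goes in short steps, Python scripts to look and compute and a tool call to move; the robot and the scene stay as the last step left them, time stands still between calls to the robot, and variables do not carry over. Pictures are saved under pics/ and viewed, at most 10 in all, crops included, and the job is handed in when it is done.

Besides the shell and the picture viewer there is one more tool, called after "Call:" in YAML: its name, and indented under it one key for each argument. servo_tool: Moves the arm, as the interface text tells. Its arguments: {"type":"object","properties":{"deltas":{"type":"array"}},"required":["deltas"]}

```bash
mkdir -p pics
cat > h.py <<'E'
import numpy as np, cv2
from plant import manip, grab_frame
def pts(f):
    z=f["z_map"]; v,u=np.mgrid[:z.shape[0],:z.shape[1]]
    P=np.dstack([(u-f["cx"])/f["fx"]*z,(v-f["cy"])/f["fy"]*z,z])
    R=cv2.Rodrigues(np.array(f["rvec"]))[0]
    W=(P-np.array(f["tvec"]).ravel())@R
    W[z==0]=np.nan
    return W
E
python3 - <<'E'
from h import *
for n in("top","scene"):
    f=grab_frame(n); np.savez(n+".npz",**f)
    cv2.imwrite(f"pics/{n}0.png",f["pixels"][...,::-1])
    W=pts(f); print(n,f["fx"],[np.round(np.nanpercentile(W[...,i],[1,50,99]),3) for i in range(3)])
print(manip.state())
E
```

```text
top 462.8859304584762 [array([-0.066,  0.645,  1.652]), array([-1.307,  0.063,  1.465]), array([-0.76 ,  0.   ,  0.212])]
scene 503.2200864611091 [array([-2.02 ,  0.461,  1.107]), array([-1.401,  0.068,  2.086]), array([-0.762, -0.028,  0.493])]
{'time': 0.1, 'joint_pos': array([ 1.21900077e+00,  5.32836824e-02,  1.61418166e+00, -3.05578893e-05,
        1.47601344e+00, -1.18972725e-01]), 'joint_vel': array([ 0.00045129,  0.00139913, -0.00268837,  0.00051074, -0.00119834,
        0.00054759]), 'joint_efforts': array([ 3.20753797e-04, -3.94903314e+01, -3.71362174e+01, -9.17040097e-05,
        3.91276975e-03,  1.16482397e-05]), 'tool_pos': array([0.14400235, 0.60761659, 0.24417547]), 'tool_rot': array([-2.05147702e-04,  1.16147166e-01,  9.93231567e-01, -9.20602380e-04]), 'contact_force': array([0.59820149, 0.11277542, 0.42964558]), 'ft_torque': array([-0.04118549,  0.03006228,  0.01929322]), 'grasp_force': 0.0, 'gripper_width': 0.998922450380998}
```

View pics/top0.png

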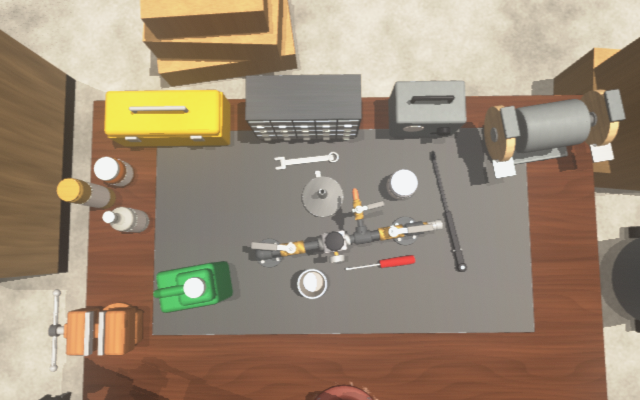

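View pics/scene0.png

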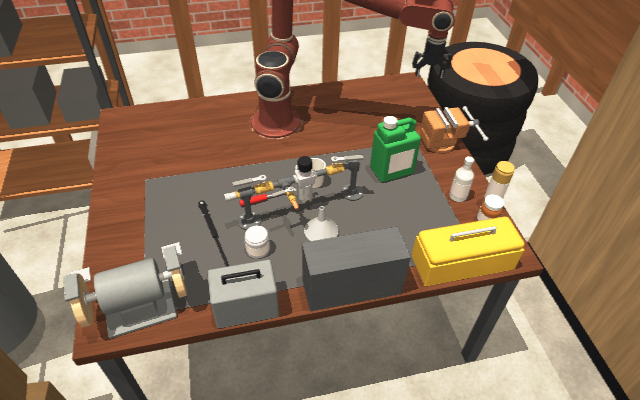

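The top view shows the station running left to right. The supply lever's pivot is near (291,248) with its tip at (252,247). The vent lever's pivot is near (360,209) with its tip at (382,206), and the outlet lever is at (395,231)-(440,225). Station +x points up in the image, which is roughly world +x.

Run:
```python
from h import *
f=dict(np.load("top.npz")); W=pts(f); p=f["pixels"]
cv2.imwrite("pics/crop0.png",cv2.resize(p[150:300,235:455,::-1],None,fx=3.6,fy=3.6,interpolation=cv2.INTER_CUBIC))
hsv=cv2.cvtColor(p,cv2.COLOR_RGB2HSV)
roi=np.zeros(p.shape[:2],bool); roi[190:265,245:445]=1
for lo,hi in((.180,.196),(.198,.215),(.215,.245)):
    m=(roi&(W[...,2]>lo)&(W[...,2]<hi)).astype(np.uint8)
    n,l,s,c=cv2.connectedComponentsWithStats(m)
    for i in range(1,n):
        if s[i,4]<25: continue
        q=W[l==i]; mu=q.mean(0); w,V=np.linalg.eigh(np.cov(q[:,:2].T)); d=V[:,1]; t=(q[:,:2]-mu[:2])@d; t2=(q[:,:2]-mu[:2])@V[:,0]
        print(lo,c[i].round(),s[i,4],mu.round(4),"dir",d.round(3),"ext",t.min().round(3),t.max().round(3),"w",np.ptp(t2).round(3))
# whitish-grey sleeve and orange masks
for nm,m in(("sleeve",(hsv[...,1]<40)&(hsv[...,2]>150)),("orange",(hsv[...,0]<28)&(hsv[...,1]>120)&(hsv[...,2]>120))):
    m=(roi&m&(W[...,2]>.12)&(W[...,2]<.22)).astype(np.uint8)
    n,l,s,c=cv2.connectedComponentsWithStats(m)
    for i in range(1,n):
        if s[i,4]>15:print(nm,s[i],c[i].round(1),np.median(W[l==i],0).round(4))
```

```text
0.18 [368. 207.] 158 [ 0.5993 -0.0643  0.1907] dir [-0.239  0.971] ext -0.04 0.042 w 0.017
0.198 [410. 229.] 314 [ 0.54   -0.1668  0.2057] dir [-0.107  0.994] ext -0.057 0.056 w 0.025
0.198 [273. 247.] 313 [0.4997 0.1763 0.2058] dir [0.089 0.996] ext -0.056 0.056 w 0.021
0.215 [334. 241.] 313 [0.5125 0.0244 0.2316] dir [-0.136  0.991] ext -0.025 0.024 w 0.049
sleeve [352 201  32  12 167] [367.8 206.7] [ 0.5984 -0.0638  0.1913]
sleeve [388 220  54  17 399] [415.8 228.1] [ 0.5428 -0.1838  0.2045]
sleeve [338 230  13  21 114] [344.7 240.2] [ 0.5152 -0.005   0.1716]
sleeve [322 233   5   9  23] [323.9 236. ] [0.5284 0.0487 0.1747]
sleeve [319 240  12  13  52] [324.  246.9] [0.4979 0.0488 0.1728]
sleeve [251 242  45  11 298] [273.8 246.5] [0.5008 0.1735 0.2057]
sleeve [330 255  15   8  86] [336.9 258.4] [0.4693 0.016  0.1709]
orange [353 190   8  17  70] [355.7 198.7] [ 0.6196 -0.0351  0.1622]
orange [356 213   7   7  37] [359.  215.9] [ 0.5773 -0.0424  0.1638]
orange [379 228  13  11  88] [383.7 233.5] [ 0.53   -0.1058  0.1674]
orange [294 241  11  13  93] [299.3 247.2] [0.4983 0.1132 0.1668]
orange [281 251   9   5  26] [284.2 253.1] [0.4833 0.1524 0.1654]
```

View pics/crop0.png

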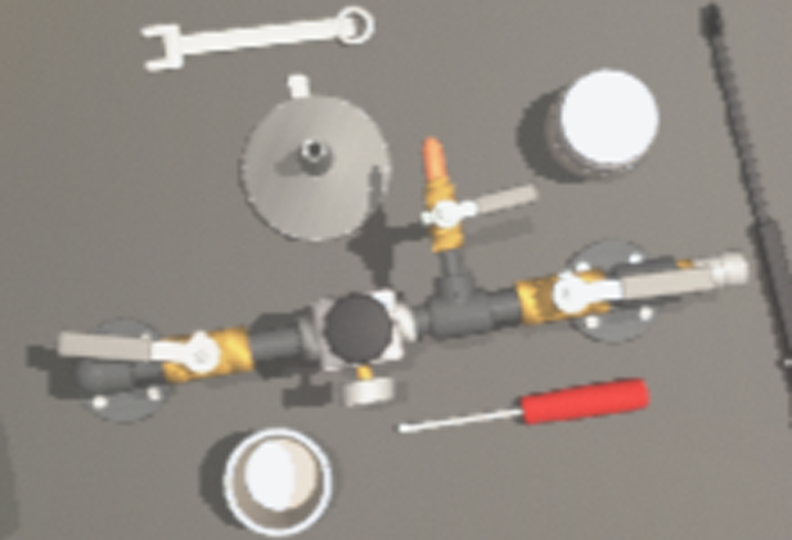

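Call:
servo_tool:
  deltas:
    - [[0, 0, 0, 0.05, 0], [0, 0, 0, 0.05, 0], [0, 0.027, -0.033, 0, 0], [0, 0.027, -0.033, 0, 0], [0, 0.027, -0.033, 0, 0], [0, 0.027, -0.033, 0, 0], [0, 0.027, -0.033, 0, 0], [0, 0.027, -0.033, 0, 0]]

```text
time: 0.9
tool_pos: [0.3068, 0.4085, 0.3448]
tool_rot: [-0.0, 0.116, 0.993, -0.0]
contact_force: [-0.1, 0.8, 0.5]
gripper_width: 0.004
grasp_force: 0.0
```

Call:
servo_tool:
  deltas:
    - [[0, 0.027, -0.033, 0, 2], [0, 0.027, -0.033, 0, 2], [0, 0.027, -0.033, 0, 2], [0, 0.027, -0.033, 0, 2], [0, 0.027, -0.033, 0, 0], [0, 0.027, -0.033, 0, 0], [0, 0, 0, 0, 0], [0, 0, 0, 0, 0]]

```text
time: 1.7
tool_pos: [0.4683, 0.2115, 0.3447]
tool_rot: [-0.001, 0.048, 0.999, 0.0]
contact_force: [-0.5, -0.1, 0.3]
gripper_width: 0.0
grasp_force: 0.0
```

Call:
servo_tool:
  deltas:
    - [[0, 0, 0, -0.03, 0], [0, 0, 0, -0.03, 0], [0, 0, 0, -0.03, 0], [0, 0, 0, -0.03, 0], [0, 0, 0, -0.02, 0], [0, 0, 0, -0.01, 0], [0, 0, 0, 0, 0], [0, 0, 0, 0, 0]]

```text
time: 2.5
tool_pos: [0.4684, 0.2128, 0.1964]
tool_rot: [0.001, 0.046, 0.999, 0.0]
contact_force: [-0.3, -1.1, 0.3]
gripper_width: 0.002
grasp_force: 0.0
```

```bash
cat >> h.py <<'E'
def arc(piv,sgn,r,h,a0,a1,n,cur):
    """lever angles (deg, world) a0->a1; finger centre r along, h behind; prints row shifts"""
    for a in np.linspace(a0,a1,n+1)[1:]:
        t=np.radians(a);u=np.array([np.cos(t),np.sin(t)]);b=-sgn*np.array([-u[1],u[0]])
        F=np.array(piv)+r*u+h*b; print(round(a,1),F.round(4),(F-cur).round(4)); cur=F
E
python3 - <<'E'
from h import *
f=grab_frame("wrist"); cv2.imwrite("pics/w1.png",f["pixels"][...,::-1])
s=manip.state(); c=s["tool_pos"][:2]; print(s["tool_pos"],s["contact_force"])
arc((.4957,.133),-1,.075,.020,84.9,8.8,15,c)
E
```

```text
[0.46879982 0.21282062 0.19702131] [0.96207141 0.61914422 0.33540064]
79.8 [0.4893 0.2104] [ 0.0205 -0.0025]
74.8 [0.4961 0.2106] [0.0069 0.0003]
69.7 [0.503  0.2103] [ 0.0069 -0.0003]
64.6 [0.5098 0.2093] [ 0.0068 -0.0009]
59.5 [0.5165 0.2078] [ 0.0067 -0.0015]
54.5 [0.523  0.2057] [ 0.0065 -0.0021]
49.4 [0.5293 0.203 ] [ 0.0063 -0.0027]
44.3 [0.5354 0.1997] [ 0.0061 -0.0032]
39.2 [0.5411 0.1959] [ 0.0057 -0.0038]
34.2 [0.5465 0.1917] [ 0.0054 -0.0043]
29.1 [0.5515 0.1869] [ 0.005  -0.0047]
24.0 [0.5561 0.1818] [ 0.0046 -0.0051]
18.9 [0.5601 0.1763] [ 0.0041 -0.0055]
13.9 [0.5637 0.1704] [ 0.0036 -0.0059]
8.8 [0.5668 0.1642] [ 0.003  -0.0062]
```

View pics/w1.png

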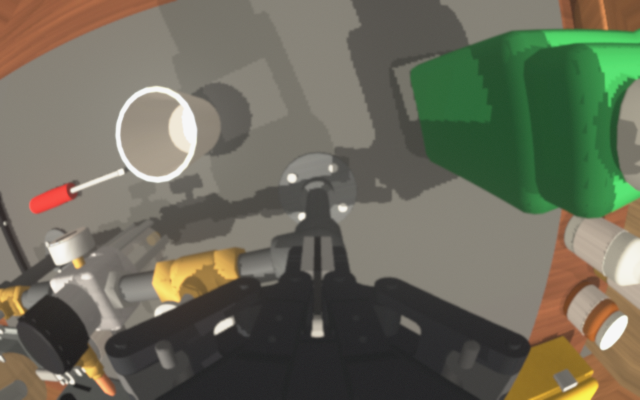

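The wrist view shows the closed fingertips at about (318,270) over the riser, with the supply lever just behind them around (222-318,325). The path is free, so I start pushing along the arc.

Call:
servo_tool:
  deltas:
    - [[0, 0, 0, 0.008, 0], [0, 0.007, -0.002, 0, 0], [0, 0.006, -0.001, 0, 0], [0, 0.007, 0, 0, -5.1], [0, 0.007, 0, 0, -5.1], [0, 0.007, 0, 0, -5.1], [0, 0, 0, 0, 0], [0, 0, 0, 0, 0]]

```text
time: 3.35
tool_pos: [0.5023, 0.2098, 0.204]
tool_rot: [-0.001, 0.179, 0.984, 0.001]
contact_force: [-5.5, 3.1, 3.6]
gripper_width: -0.002
grasp_force: 2.4
```

Call:
servo_tool:
  deltas:
    - [[0, 0.0068, -0.0009, 0, -5.1], [0, 0.0067, -0.0015, 0, -5.1], [0, 0.0065, -0.0021, 0, -5.1], [0, 0.0063, -0.0027, 0, -5.1], [0, 0.0061, -0.0032, 0, -5.1], [0, 0.0057, -0.0038, 0, -5.1], [0, 0.0054, -0.0043, 0, -5.1], [0, 0, 0, 0, 0]]

```text
time: 4.15
tool_pos: [0.546, 0.1916, 0.204]
tool_rot: [-0.001, 0.473, 0.881, 0.001]
contact_force: [-3.4, 4.2, 3.5]
gripper_width: 0.002
grasp_force: 2.8
```

```bash
cat >> h.py <<'E'
def lever(box,lo,hi,name=None):
    f=grab_frame("top"); W=pts(f); r0,r1,c0,c1=box
    if name: cv2.imwrite(name,cv2.resize(f["pixels"][r0:r1,c0:c1,::-1],None,fx=4,fy=4,interpolation=cv2.INTER_CUBIC))
    hsv=cv2.cvtColor(f["pixels"],cv2.COLOR_RGB2HSV)
    roi=np.zeros(W.shape[:2],bool); roi[r0:r1,c0:c1]=1
    m=(roi&(hsv[...,1]<70)&(hsv[...,2]>110)&(W[...,2]>lo)&(W[...,2]<hi)).astype(np.uint8)
    n,l,s,c=cv2.connectedComponentsWithStats(m)
    for i in range(1,n):
        if s[i,4]<20: continue
        q=W[l==i]; mu=q.mean(0); w,V=np.linalg.eigh(np.cov(q[:,:2].T)); d=V[:,1]; t=(q[:,:2]-mu[:2])@d
        print(c[i].round(),s[i,4],mu.round(4),"ang",np.degrees(np.arctan2(d[1],d[0])).round(1),t.min().round(3),t.max().round(3))
E
python3 - <<'E'
from h import *
s=manip.state(); print(s["tool_pos"],s["tool_rot"],s["contact_force"],s["ft_torque"])
lever((180,280,235,330),.198,.215,"pics/t2.png")
E
```

```text
[0.54601337 0.19160883 0.20401665] [-0.00111365  0.47277328  0.88118257  0.00121207] [-3.36251471  4.17616332  3.4601641 ] [0.63204473 0.46344092 0.08253625]
[289. 245.] 115 [0.5031 0.1366 0.2041] ang -151.5 -0.036 0.02
```

View pics/t2.png

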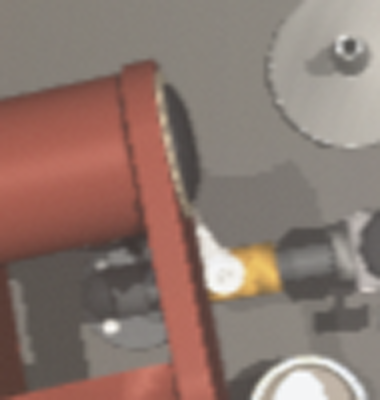

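The arm hides the sleeve in the top view. The pivot at crop (222,272) is visible, with the lever leading up under the wrist, so it is turning as planned. Next I push to a few degrees short of the stop.

Call:
servo_tool:
  deltas:
    - [[0, 0.005, -0.0047, 0, -5.1], [0, 0.0046, -0.0051, 0, -5.1], [0, 0.0041, -0.0055, 0, -5.1], [0, 0.0036, -0.0059, 0, -5.1], [0, 0, 0, 0, 0], [0, 0, 0, 0, 0], [0, 0, 0, 0, 0], [0, 0, 0, 0, 0]]

```text
time: 5.0
tool_pos: [0.5633, 0.1705, 0.204]
tool_rot: [-0.001, 0.621, 0.784, 0.001]
contact_force: [-2.5, 4.6, 3.4]
gripper_width: 0.001
grasp_force: 2.5
```

Call:
servo_tool:
  deltas:
    - [[0, 0.0008, -0.0015, 0, -1.3], [0, 0.0008, -0.0015, 0, -1.3], [0, 0, 0, 0, 0], [0, 0, 0, 0, 0], [0, 0, 0, 0, 0], [0, 0, 0, 0, 0], [0, 0, 0, 0, 0], [0, 0, 0, 0, 0]]

```text
time: 5.8
tool_pos: [0.5647, 0.1682, 0.2041]
tool_rot: [-0.001, 0.638, 0.77, 0.002]
contact_force: [-2.5, 7.6, 2.8]
gripper_width: -0.002
grasp_force: 3.6
```

Run:
```python
from h import *
s=manip.state(); print(s["time"],s["tool_pos"],s["tool_rot"],s["contact_force"])
lever((180,280,235,330),.198,.215)
f=grab_frame("scene"); W=pts(f)
cv2.imwrite("pics/s2.png",cv2.resize(f["pixels"][130:250,250:410,::-1],None,fx=5,fy=5,interpolation=cv2.INTER_CUBIC))
```

```text
5.8 [0.56469937 0.16817728 0.2040617 ] [-0.00144841  0.63817214  0.76989065  0.00161437] [-2.48525183  7.56365724  2.84886002]
```

View pics/s2.png

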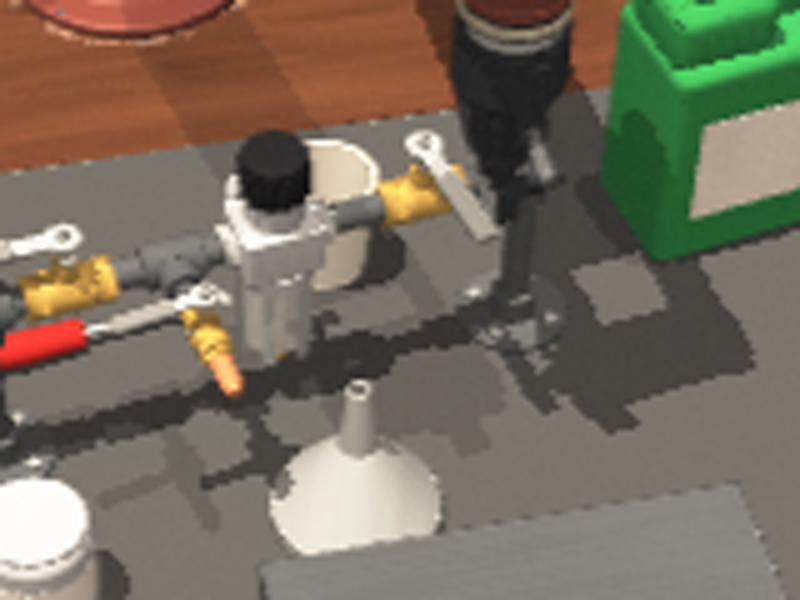

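The scene view shows the supply lever from its pivot at crop (425,148) to its tip at (487,235), with the fingertip behind it at about (505,190). This camera sees the lever, so I'll measure the angle from it.

```bash
sed -i 's/def lever(box,lo,hi,name=None):/def lever(box,lo,hi,name=None,cam="top"):/; s/grab_frame("top"); W=pts(f); r0/grab_frame(cam); W=pts(f); r0/' h.py
cat > m.py <<'E'
from h import *
s=manip.state(); print(s["time"],s["tool_pos"],s["tool_rot"],s["contact_force"])
lever((150,182,325,355),.196,.212,None,"scene")
lever((140,260,235,455),.198,.215)
E
python3 m.py
```

```text
5.9 [0.56468928 0.16815231 0.20400948] [-0.00146283  0.63817777  0.76988607  0.00155921] [-3.64417924  6.16889128  2.90928627]
[340. 167.] 124 [0.5403 0.1402 0.206 ] ang -167.3 -0.056 0.06
[410. 229.] 312 [ 0.5399 -0.1665  0.2058] ang 95.9 -0.057 0.055
```

Call:
servo_tool:
  deltas:
    - [[0, 0.0004, -0.0011, 0, -0.8], [0, 0.0003, -0.0011, 0, -0.8], [0, 0, 0, 0, 0], [0, 0, 0, 0, 0], [0, 0, 0, 0, 0], [0, 0, 0, 0, 0], [0, 0, 0, 0, 0], [0, 0, 0, 0, 0]]

```text
time: 6.8
tool_pos: [0.5656, 0.1662, 0.2041]
tool_rot: [-0.001, 0.649, 0.761, 0.002]
contact_force: [-2.1, 7.5, 3.1]
gripper_width: 0.001
grasp_force: 3.8
```

```bash
python3 m.py
```

```text
6.8 [0.56564502 0.16618976 0.20408272] [-0.00136081  0.64883144  0.76092824  0.00202903] [-2.07227533  7.5139952   3.06939219]
[340. 167.] 123 [0.541  0.1391 0.2059] ang -168.2 -0.053 0.063
[410. 229.] 314 [ 0.5399 -0.1664  0.2057] ang 96.0 -0.056 0.055
```

Call:
servo_tool:
  deltas:
    - [[0, 0.0002, -0.001, 0, 0], [0, 0.0002, -0.0006, 0, 0], [0, 0, 0, 0, 0], [0, 0, 0, 0, 0], [0, 0, 0, 0, 0], [0, 0, 0, 0, 0], [0, 0, 0, 0, 0], [0, 0, 0, 0, 0]]

```text
time: 7.7
tool_pos: [0.5661, 0.1647, 0.204]
tool_rot: [-0.001, 0.649, 0.761, 0.002]
contact_force: [-1.6, 7.3, 2.8]
gripper_width: -0.001
grasp_force: 4.0
```

Call:
servo_tool:
  deltas:
    - [[0, 0.0001, -0.0005, 0, 0], [0, 0, 0, 0, 0], [0, 0, 0, 0, 0], [0, 0, 0, 0, 0], [0, 0, 0, 0, 0], [0, 0, 0, 0, 0], [0, 0, 0, 0, 0], [0, 0, 0, 0, 0]]

```text
time: 8.5
tool_pos: [0.5662, 0.1643, 0.2041]
tool_rot: [-0.001, 0.649, 0.761, 0.002]
contact_force: [-1.9, 7.9, 1.7]
gripper_width: 0.0
grasp_force: 4.2
```

```bash
python3 m.py
```

```text
8.5 [0.56618888 0.16429466 0.2040574 ] [-0.00145168  0.64882975  0.76092883  0.00227207] [-1.87336514  7.9207312   1.6958909 ]
[339. 167.] 118 [0.5422 0.1376 0.2062] ang -171.0 -0.053 0.062
[410. 229.] 314 [ 0.5399 -0.1664  0.2056] ang 96.0 -0.057 0.055
[287. 247.] 22 [0.4974 0.141  0.2035] ang -176.8 -0.016 0.012
```

Call:
servo_tool:
  deltas:
    - [[0, 0.0001, -0.0006, 0, 0], [0, 0, 0, 0, 0], [0, 0, 0, 0, 0], [0, 0, 0, 0, 0], [0, 0, 0, 0, 0], [0, 0, 0, 0, 0], [0, 0, 0, 0, 0], [0, 0, 0, 0, 0]]

```text
time: 9.4
tool_pos: [0.5663, 0.1638, 0.2041]
tool_rot: [-0.001, 0.649, 0.761, 0.002]
contact_force: [-1.4, 8.0, 2.2]
gripper_width: 0.005
grasp_force: 4.3
```

```bash
python3 m.py
```

```text
9.4 [0.566349   0.16375438 0.20406119] [-0.00144096  0.64884521  0.76091529  0.00239557] [-1.43867553  8.02270799  2.19809711]
[339. 167.] 123 [0.5417 0.1374 0.2062] ang -170.8 -0.051 0.059
[410. 229.] 312 [ 0.5398 -0.1664  0.2057] ang 96.0 -0.057 0.055
[287. 242.] 43 [0.5115 0.1422 0.2045] ang -173.2 -0.032 0.026
```

Call:
servo_tool:
  deltas:
    - [[0, 0.0001, -0.0005, 0, 0], [0, 0, 0, 0, 0], [0, 0, 0, 0, 0], [0, 0, 0, 0, 0], [0, 0, 0, 0, 0], [0, 0, 0, 0, 0], [0, 0, 0, 0, 0], [0, 0, 0, 0, 0]]

```text
time: 10.3
tool_pos: [0.5664, 0.1635, 0.2041]
tool_rot: [-0.002, 0.649, 0.761, 0.003]
contact_force: [-2.0, 8.3, 2.6]
gripper_width: 0.002
grasp_force: 4.7
```

Call:
servo_tool:
  deltas:
    - [[0, 0.0001, -0.0005, 0, 0], [0, 0, 0, 0, 0], [0, 0, 0, 0, 0], [0, 0, 0, 0, 0], [0, 0, 0, 0, 0], [0, 0, 0, 0, 0], [0, 0, 0, 0, 0], [0, 0, 0, 0, 0]]

```text
time: 11.1
tool_pos: [0.5664, 0.1635, 0.2041]
tool_rot: [-0.002, 0.649, 0.761, 0.003]
contact_force: [-2.0, 10.2, 2.2]
gripper_width: -0.003
grasp_force: 5.4
```

```bash
python3 m.py
```

```text
11.1 [0.56642168 0.16348424 0.20408827] [-0.00201961  0.64874209  0.76099994  0.00295295] [-1.99585516 10.24576     2.21991081]
[339. 167.] 118 [0.5415 0.137  0.2061] ang -171.4 -0.056 0.063
[410. 229.] 314 [ 0.5399 -0.1664  0.2055] ang 95.9 -0.057 0.055
[287. 242.] 50 [0.5115 0.1416 0.2043] ang -173.8 -0.032 0.026
```

The fingertip stopped at the same position while the force rose slightly to 10 N, and the lever measures about 8.6° against a target of 8.8°. That means it is at its stop. I back off along the station's +y, lift, and go to the vent side.

Call:
servo_tool:
  deltas:
    - [[0, -0.003, 0.015, 0, 0], [0, -0.006, 0.035, 0, 0], [0, 0, 0, 0.045, 0], [0, 0, 0, 0.045, 0], [0, 0, 0, 0.02, 0], [0, 0.002, -0.03, 0, -8.5], [0, 0.003, -0.04, 0, -8.5], [0, 0.003, -0.04, 0, -8.5]]

```text
time: 12.0
tool_pos: [0.5653, 0.0997, 0.3134]
tool_rot: [0.001, 0.802, 0.597, -0.0]
contact_force: [0.7, 0.4, -0.7]
gripper_width: 0.004
grasp_force: 0.0
```

Call:
servo_tool:
  deltas:
    - [[0, 0.003, -0.04, 0, -8.5], [0, 0.003, -0.04, 0, -8.5], [0, 0.003, -0.04, 0, -8.5], [0, 0.003, -0.04, 0, -8.5], [0, 0.001, -0.035, 0, -8.5], [0, 0, 0, 0, -8.5], [0, 0, 0, 0, -8.5], [0, 0, 0, 0, 0]]

```text
time: 12.8
tool_pos: [0.5782, -0.095, 0.3129]
tool_rot: [0.0, 0.993, 0.122, -0.0]
contact_force: [0.5, 0.9, 0.7]
gripper_width: -0.001
grasp_force: 0.0
```

```bash
cat > m2.py <<'E'
from h import *
s=manip.state(); print(s["time"],s["tool_pos"],s["tool_rot"],s["contact_force"],s["joint_pos"][5])
lever((150,182,325,355),.196,.212,None,"scene")
lever((140,260,235,455),.198,.215)
lever((170,210,250,310),.182,.198,None,"scene")
E
python3 m2.py
```

```text
12.8 [ 0.57818594 -0.09504186  0.31291564] [ 3.04500016e-04  9.92528047e-01  1.22015788e-01 -3.61740029e-04] [0.50924572 0.88118508 0.70477248] 1.0366308758798743
[339. 167.] 115 [0.5416 0.137  0.2061] ang -172.2 -0.058 0.06
[288. 231.] 313 [0.5393 0.1395 0.2055] ang -171.1 -0.055 0.055
[402. 230.] 207 [ 0.5381 -0.1471  0.2055] ang 96.6 -0.04 0.036
[304. 173.] 26 [0.5291 0.0177 0.1878] ang 74.2 -0.017 0.017
[283. 191.] 79 [ 0.6003 -0.067   0.1916] ang 102.5 -0.04 0.039
```

Call:
servo_tool:
  deltas:
    - [[0, -0.003, 0.002, -0.03, 0], [0, 0, 0, -0.03, 0], [0, 0, 0, -0.03, 0], [0, 0, 0, -0.02, 0], [0, 0, 0, -0.009, 0], [0, 0, 0, 0, 0], [0, 0, 0, 0, 0], [0, 0, 0, 0, 0]]

```text
time: 13.75
tool_pos: [0.5761, -0.0927, 0.1963]
tool_rot: [0.001, 0.992, 0.123, 0.001]
contact_force: [-0.0, -0.3, -0.6]
gripper_width: 0.0
grasp_force: 0.0
```

Run:
```python
from h import *
s=manip.state(); print(s["tool_pos"],s["contact_force"])
arc((.5932,-.039),1,.048,.018,-76.2,-76.2,1,s["tool_pos"][:2])
print();arc((.5932,-.039),1,.048,.018,-76.2,8.8,17,np.array([.5872,-.0898]))
```

```text
[ 0.57611845 -0.09272442  0.1963421 ] [-0.04334971 -0.31211473 -0.63171423]
-76.2 [ 0.5872 -0.0899] [0.0111 0.0028]

-71.2 [ 0.5916 -0.0902] [ 0.0044 -0.0004]
-66.2 [ 0.5961 -0.0902] [0.0045 0.0001]
-61.2 [ 0.6006 -0.0897] [0.0044 0.0004]
-56.2 [ 0.6049 -0.0889] [0.0044 0.0008]
-51.2 [ 0.6092 -0.0877] [0.0043 0.0012]
-46.2 [ 0.6134 -0.0861] [0.0042 0.0016]
-41.2 [ 0.6175 -0.0842] [0.004  0.0019]
-36.2 [ 0.6213 -0.0819] [0.0038 0.0023]
-31.2 [ 0.6249 -0.0793] [0.0036 0.0026]
-26.2 [ 0.6283 -0.0763] [0.0034 0.0029]
-21.2 [ 0.6314 -0.0731] [0.0031 0.0032]
-16.2 [ 0.6343 -0.0697] [0.0028 0.0035]
-11.2 [ 0.6368 -0.066 ] [0.0025 0.0037]
-6.2 [ 0.639  -0.0621] [0.0022 0.0039]
-1.2 [ 0.6408 -0.058 ] [0.0018 0.0041]
3.8 [ 0.6423 -0.0538] [0.0015 0.0042]
8.8 [ 0.6434 -0.0494] [0.0011 0.0043]
```

Call:
servo_tool:
  deltas:
    - [[0, 0.006, 0.001, -0.004, 0], [0, 0.005, 0.0018, 0, 0], [0, 0.0044, -0.0004, 0, 5], [0, 0.0045, 0.0001, 0, 5], [0, 0.0044, 0.0004, 0, 5], [0, 0.0044, 0.0008, 0, 5], [0, 0.0043, 0.0012, 0, 5], [0, 0, 0, 0, 0]]

```text
time: 14.55
tool_pos: [0.6078, -0.088, 0.1906]
tool_rot: [0.0, 0.942, 0.335, -0.001]
contact_force: [-5.6, -0.7, 2.7]
gripper_width: 0.001
grasp_force: 2.2
```

Call:
servo_tool:
  deltas:
    - [[0, 0.0042, 0.0016, 0, 5], [0, 0.004, 0.0019, 0, 5], [0, 0.0038, 0.0023, 0, 5], [0, 0.0036, 0.0026, 0, 5], [0, 0.0034, 0.0029, 0, 5], [0, 0.0031, 0.0032, 0, 5], [0, 0.0028, 0.0035, 0, 5], [0, 0, 0, 0, 0]]

```text
time: 15.35
tool_pos: [0.6329, -0.0705, 0.1906]
tool_rot: [0.0, 0.798, 0.603, -0.001]
contact_force: [-3.3, -2.8, 1.8]
gripper_width: 0.001
grasp_force: 2.1
```

Call:
servo_tool:
  deltas:
    - [[0, 0.0025, 0.0037, 0, 5], [0, 0.0022, 0.0039, 0, 5], [0, 0.0018, 0.0041, 0, 5], [0, 0, 0, 0, 0], [0, 0, 0, 0, 0], [0, 0, 0, 0, 0], [0, 0, 0, 0, 0], [0, 0, 0, 0, 0]]

```text
time: 16.15
tool_pos: [0.6395, -0.059, 0.1906]
tool_rot: [0.001, 0.713, 0.701, -0.001]
contact_force: [-2.5, -5.0, 1.5]
gripper_width: 0.001
grasp_force: 2.2
```

```bash
python3 m2.py
```

```text
16.15 [ 0.63952211 -0.05904124  0.19063369] [ 6.58349921e-04  7.13071280e-01  7.01090403e-01 -1.07852219e-03] [-2.45435565 -4.97246916  1.47228432] -0.18939155534224167
[339. 167.] 117 [0.5399 0.1367 0.2065] ang -171.9 -0.058 0.056
[288. 231.] 313 [0.5393 0.1395 0.2055] ang -171.3 -0.055 0.055
[416. 229.] 227 [ 0.5414 -0.1822  0.2061] ang 96.3 -0.041 0.044
[304. 173.] 24 [0.5298 0.0194 0.1883] ang 76.9 -0.016 0.015
```

Call:
servo_tool:
  deltas:
    - [[0, 0.0015, 0.0035, 0, 5], [0, 0.001, 0.003, 0, 4], [0, 0, 0, 0, 0], [0, 0, 0, 0, 0], [0, 0, 0, 0, 0], [0, 0, 0, 0, 0], [0, 0, 0, 0, 0], [0, 0, 0, 0, 0]]

```text
time: 17.1
tool_pos: [0.642, -0.0526, 0.1906]
tool_rot: [0.001, 0.656, 0.755, -0.001]
contact_force: [-2.3, -4.6, 2.6]
gripper_width: 0.0
grasp_force: 2.1
```

Run:
```python
from h import *
s=manip.state(); print(s["tool_pos"],s["tool_rot"],s["contact_force"])
f=grab_frame("scene"); cv2.imwrite("pics/s3.png",cv2.resize(f["pixels"][140:240,240:370,::-1],None,fx=6,fy=6,interpolation=cv2.INTER_CUBIC))
```

```text
[ 0.64198504 -0.05260173  0.19062656] [ 5.95668929e-04  6.55874326e-01  7.54868904e-01 -1.20497361e-03] [-2.32060431 -4.62864443  2.58204163]
```

View pics/s3.png

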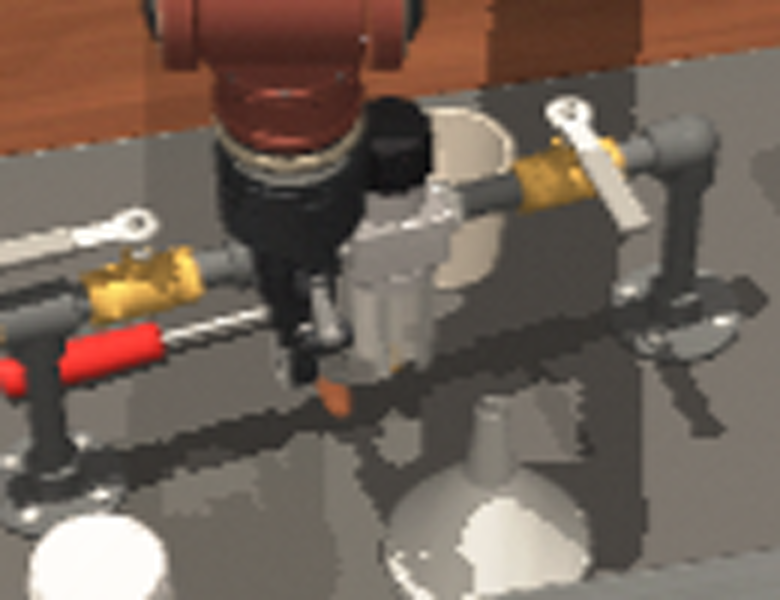

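The supply lever stands across the pipe at crop (570,110)-(632,225). The gripper at about (300,350) hides the vent lever, so I creep on by position and force.

Call:
servo_tool:
  deltas:
    - [[0, 0.0002, 0.001, 0, 0.7], [0, 0.0001, 0.0008, 0, 0], [0, 0, 0, 0, 0], [0, 0, 0, 0, 0], [0, 0, 0, 0, 0], [0, 0, 0, 0, 0], [0, 0, 0, 0, 0], [0, 0, 0, 0, 0]]

```text
time: 17.95
tool_pos: [0.6422, -0.0511, 0.1906]
tool_rot: [0.001, 0.651, 0.759, -0.002]
contact_force: [-2.2, -6.0, 1.3]
gripper_width: 0.004
grasp_force: 2.5
```

Call:
servo_tool:
  deltas:
    - [[0, 0.0001, 0.0006, 0, 0], [0, 0, 0, 0, 0], [0, 0, 0, 0, 0], [0, 0, 0, 0, 0], [0, 0, 0, 0, 0], [0, 0, 0, 0, 0], [0, 0, 0, 0, 0], [0, 0, 0, 0, 0]]

```text
time: 18.75
tool_pos: [0.6422, -0.0506, 0.1905]
tool_rot: [0.001, 0.651, 0.759, -0.002]
contact_force: [-3.6, -6.2, 1.9]
gripper_width: 0.0
grasp_force: 2.6
```

Call:
servo_tool:
  deltas:
    - [[0, 0.0001, 0.0005, 0, 0], [0, 0, 0, 0, 0], [0, 0, 0, 0, 0], [0, 0, 0, 0, 0], [0, 0, 0, 0, 0], [0, 0, 0, 0, 0], [0, 0, 0, 0, 0], [0, 0, 0, 0, 0]]

```text
time: 19.55
tool_pos: [0.6423, -0.0502, 0.1906]
tool_rot: [0.001, 0.651, 0.759, -0.002]
contact_force: [-2.6, -6.0, 0.4]
gripper_width: -0.002
grasp_force: 2.7
```

Call:
servo_tool:
  deltas:
    - [[0, 0.0001, 0.0005, 0, 0], [0, 0, 0, 0, 0], [0, 0, 0, 0, 0], [0, 0, 0, 0, 0], [0, 0, 0, 0, 0], [0, 0, 0, 0, 0], [0, 0, 0, 0, 0], [0, 0, 0, 0, 0]]

```text
time: 20.35
tool_pos: [0.6424, -0.0501, 0.1905]
tool_rot: [0.001, 0.651, 0.759, -0.002]
contact_force: [-3.8, -7.3, 1.0]
gripper_width: -0.001
grasp_force: 3.3
```

Call:
servo_tool:
  deltas:
    - [[0, 0.0001, 0.0005, 0, 0], [0, 0, 0, 0, 0], [0, 0, 0, 0, 0], [0, 0, 0, 0, 0], [0, 0, 0, 0, 0], [0, 0, 0, 0, 0], [0, 0, 0, 0, 0], [0, 0, 0, 0, 0]]

```text
time: 21.15
tool_pos: [0.6424, -0.05, 0.1906]
tool_rot: [0.001, 0.651, 0.759, -0.003]
contact_force: [-3.1, -8.3, 1.9]
gripper_width: 0.004
grasp_force: 3.9
```

The position has stopped and the force is rising, so the vent lever is at its stop. I back off, lift clear and check.

Call:
servo_tool:
  deltas:
    - [[0, 0.002, -0.015, 0, 0], [0, 0.004, -0.03, 0, 0], [0, 0, 0, 0.045, 0], [0, 0, 0, 0.045, 0], [0, 0, 0, 0.045, 0], [0, -0.01, -0.045, 0, 0], [0, -0.01, -0.045, 0, 0], [0, -0.01, -0.045, 0, 0]]

```text
time: 21.95
tool_pos: [0.619, -0.2289, 0.3262]
tool_rot: [0.001, 0.651, 0.759, 0.001]
contact_force: [0.2, -0.7, -0.6]
gripper_width: -0.002
grasp_force: 0.0
```

Call:
servo_tool:
  deltas:
    - [[0, -0.01, -0.045, 0, 0], [0, -0.01, -0.045, 0, 0], [0, -0.01, -0.045, 0, 0], [0, 0, 0, 0, 0], [0, 0, 0, 0, 0], [0, 0, 0, 0, 0], [0, 0, 0, 0, 0], [0, 0, 0, 0, 0]]

```text
time: 22.75
tool_pos: [0.5893, -0.3612, 0.3255]
tool_rot: [0.0, 0.65, 0.76, 0.0]
contact_force: [0.3, -0.3, 0.6]
gripper_width: 0.002
grasp_force: 0.0
```

```bash
sed -i '$a lever((165,225,335,400),.182,.198,"pics/t4.png")' m2.py; python3 m2.py; python3 -c "
from h import *
cv2.imwrite('pics/t5.png',grab_frame('top')['pixels'][...,::-1])"
```

```text
22.75 [ 0.58928329 -0.36120683  0.32554183] [1.68437174e-04 6.50316144e-01 7.59663656e-01 1.14917428e-04] [ 0.33552149 -0.27178265  0.5991512 ] -0.812322006900298
[339. 167.] 119 [0.5403 0.1367 0.206 ] ang -171.7 -0.057 0.054
[288. 231.] 315 [0.5392 0.1394 0.2056] ang -171.1 -0.056 0.055
[410. 229.] 307 [ 0.5399 -0.1668  0.2057] ang 96.2 -0.056 0.056
[304. 173.] 24 [0.528  0.0171 0.189 ] ang 71.9 -0.017 0.018
[293. 194.] 69 [ 0.6202 -0.0367  0.1917] ang -171.9 -0.039 0.035
[356. 198.] 157 [ 0.6209 -0.0344  0.1912] ang -172.1 -0.037 0.036
```

View pics/t5.png

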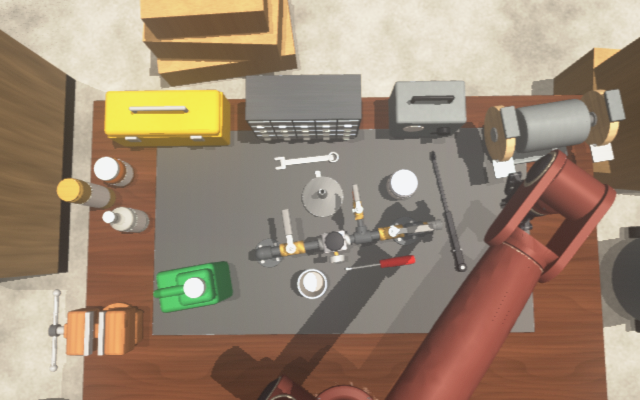

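The supply lever at (288,231) stands across the pipe, measured at 8.9° (target 8.8°). The vent lever at (356,198) lies along its branch, at 7.9° and on its stop. The outlet lever and the loose things are where they were.

```bash
python3 -c "
from plant import manip
print(manip.job_done())"
```

```text
the job is handed in; nothing more can be done
None
```

I closed the supply valve until its lever stood squarely across the pipe, then opened the vent valve until its lever lay in line with its branch, and handed the job in at about 23 s. The last top view showed the outlet lever and everything else where they were.

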